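# Turn the leaf of the board book

### The job

On the library's craft table a wire-bound board book lies open with one stiff leaf half raised over its right-hand page, and a round tin standing on its left-hand page. With the fingertips and without gripping or lifting anything, first gently push the tin right off the book so that it stands upright on the table; then turn the leaf over the spine and press it gently down until it lies flat on the left-hand page. Leave everything else where it stands.

Things in the scene. Friction and masses are not known exactly. Their poses are not given: they have to be found in the camera images.
- book: The open board book, fixed; place and yaw change. Origin: on the table under the middle of the spine. Its x axis runs along the spine, away from the robot; y points to the left-hand page (the one with the tin), z up. Each page block reaches 132 mm from the spine line and 97 mm either way along the spine; page tops are 6 mm above the table. Spine rings rise 16 mm.
- leaf (a joint): Hinge of the stiff board leaf, in rad: 0 = flat on the right-hand page (-y of the book), pi/2 = upright, 3.14 (its stop) = flat on the left-hand page. It starts between 0.65 and 0.95. The hinge line runs along the book's x axis, 8 mm above the table, over the book's origin. Hinge friction (about 0.11 N m) holds the leaf at any angle where it is left; about 2 N at the free edge moves it. The stop is firm: meet it slowly.
- leaf_edge (a point): The middle of the leaf's free edge, 130 mm from the hinge line, half-way through the leaf's thickness. The leaf is 190 mm long along the spine, 4 mm thick, weighs about 120 g. Axes as the leaf's: x along the spine, -y from hinge to edge.
- tin_center (a point): The centre of the round metal tin, 60 mm in diameter, 36 mm tall (18 mm above its underside), about 0.18 kg; z is its axis. It starts upright on the left-hand page, so its underside is 6 mm above the table. The table is bare for 100 mm beyond the left-hand page's outer edge.
- cup_stack_a: A stack of six white plastic cups, 74 mm across, 123 mm tall. It stands on the table; its place changes. Origin: centre of its underside. A bystander: leave it where it is.
- stick_cup: A clear tumbler of wooden craft sticks, 70 mm across, 120 mm tall with the sticks. It stands on the table; its place changes. Origin: centre of its underside. A bystander: leave it where it is.
- glue_stick: An upright glue stick, 29 mm across, 88 mm tall. It stands on the table; its place changes. Origin: centre of its underside. A bystander: leave it where it is.
- crayon_box: A flat card box of crayons, 100 x 70 x 18 mm. It stands on the table; its place changes. Origin: centre of its underside. A bystander: leave it where it is.
- cup: A single white cup, mouth up, 74 mm across, 85 mm tall. It stands on the table; its place changes. Origin: centre of its underside. A bystander: leave it where it is.
- closed_book: A small closed book lying flat, 150 x 120 x 14 mm. It stands on the table; its place changes. Origin: centre of its underside. A bystander: leave it where it is.

How it is judged:
By the outcome, as a careful person would: the job done as asked, in the order asked, and still so for the second after the job is handed in, with the robot touching nothing.
It also fails if it takes over 54 s, if anything falls off the work surface, if the arm or the gripper's body presses on something with over 40 N, if the wrist force passes 120 N, or if a joint passes its speed limit or range.

### The arm

A 6-joint arm with a two-finger parallel gripper is mounted at the origin on the work surface. World frame = base frame: x ahead of the robot, y to its left, z up, the work surface at z = 0. Lengths are in m, angles in rad, forces in N, time in s.
With the tool pointing down it reaches from about 0.25 to 0.775 m from the base axis. Payload 4 kg.
Tool frame: the origin (TCP) lies at the very end of the fingers, on their centre line; the grasp point (between the pads) lies 19 mm behind it; z points along the fingers, y is the line along which they close (so a half turn about z gives the same grasp; the last joint's range is limited). The gripper opens to 94 mm and grips with 3 to 60 N. Pads are 16 mm wide; open, the fingers measure 119 mm over their backs; the gripper's body (75 mm by 177 mm) begins 78 mm behind the grasp point.
Start: joints at [-1.207, 0.087, 1.371, -0, 1.684, -0.103], TCP at [0.248, -0.491, 0.171] pointing down, gripper open.
Joint ranges: [-3.1, 3.1], [-0.76, 2.03], [0.27, 2.55], [-1.08, 4.22], [0.17, 2.65], [-2.57, 2.57]. Speed limits (rad/s): [2.79, 2.79, 3.14, 3.14, 3.14, 3.14].

### API

Orientations are given as [roll, pitch, yaw] about the fixed x, y, z axes, in that order (R = Rz(yaw) Ry(pitch) Rx(roll)).
In Python, from bench import robot, vision gives the robot as it stands.
- The arm moves only by the shell command python3 -m crank 'ROWS'. ROWS is JSON, a list of rows, each a list of 3 entries, a list of its own where there are three numbers: the closure, from 0 (fully open) to 1 (shut), then the shift along the tool's x, y, z in m, then the turn, a rotation vector about the tool's x, y, z in degrees. A call has 1 to 8 rows; each row shifts and turns the commanded pose from where the row before left it, along the tool's axes as they then stand; what a row does not reach is not made up. A row lasts 1/10 s, in which the tool goes at most 50 mm and 8.59 degrees, less where a joint would pass 70% of its speed; a pose out of reach is approached as far as the arm can. A call with a gripper value outside its range is refused whole. The fingers move at their own pace and stop on an object; the grip force is fixed at half the most. Time passes only in rows, so rows that do not move let the fingers close. It gives the time, the measured TCP pose, the force, the opening and the grip force at its end, in the units of the state.
- robot.get_obs(): the state, without advancing time (a new reading comes with each control period).
- vision.snapshot(name): name is "scene" or "top" or "wrist"; returns a dict with "color" (384x512x3 uint8, red, green, blue), "z_map" (384x512 float32, m along the optical axis (not along the pixel's ray), 0 where there is no reading), "fx", "fy", "cx", "cy" (pixels), "R" (3x3) and "t" (3): a world point X has camera coordinates R X + t. Camera axes: x right, y down, z forward; pixel columns grow to the right and rows downward; lengths in m; the calibration is good to about 2 mm. A picture is of the moment at which its call begins.
- robot.close_job(): hands the job in; it is judged then, once.
The state is a dict: "time": time; "joint_positions": joint angles; "qvel": joint speeds; "joint_torque": joint torques, N m; "tool_pos": TCP position; "ee_rot": TCP orientation; "wrist_force": force on the tool from outside, world axes, zero at the start; "wrist_torque": the same for the moment, N m; "width": finger opening in m; "finger_force": force on a finger pad.
Only numpy, scipy, OpenCV 4.12 (cv2) and the standard library are available. Lean on these libraries where they do the work, as an engineer would, in place of code of your own. Each camera call takes 0.05 s, during which the arm holds its last target. There are 200 camera calls.

## Working session

There is one attempt and no reset: what is moved stays moved. The work goes in short steps, Python scripts to look and compute and a shell command to move; the robot and the scene stay as the last step left them, time stands still between calls to the robot, and variables do not carry over. Pictures are saved under pics/ and viewed, at most 10 in all, crops included, and the job is handed in when it is done.

```bash
mkdir -p pics; python3 - <<'E'
from bench import robot, vision
import cv2,numpy as np
o=robot.get_obs();print(o['time'],o['tool_pos'],o['ee_rot'],o['width'])
ims=[]
for n in("scene","top"):
    s=vision.snapshot(n);np.savez(f"{n}.npz",**s)
    cv2.imwrite(f"pics/{n}0.png",s["color"][:,:,::-1]);print(n,s['R'],s['t'])
E
```

```text
0.0 [ 0.24729131 -0.49058377  0.17002827] [-3.13940606e+00 -2.46022593e-04  4.66765691e-01] 0.0942929849141375
scene [[-0.57354101  0.81917574  0.00135036]
 [ 0.44651608  0.31400675 -0.83786822]
 [-0.68678534 -0.47994882 -0.54587089]] [ 0.30018562 -0.24256979  1.74282397]
top [[-0.02097934 -0.99956843 -0.02056282]
 [-0.98474991  0.02421247 -0.17228282]
 [ 0.17270634  0.01663485 -0.98483288]] [0.05576657 0.59083846 0.94268468]
```

View pics/top0.png

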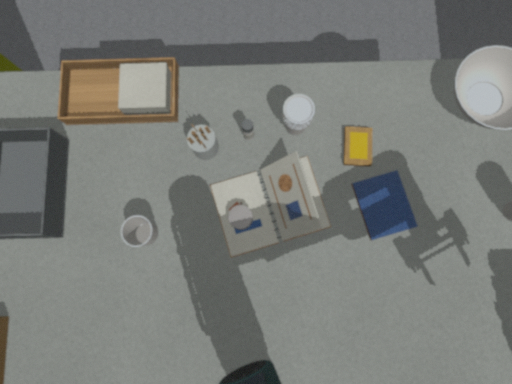

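View pics/scene0.png

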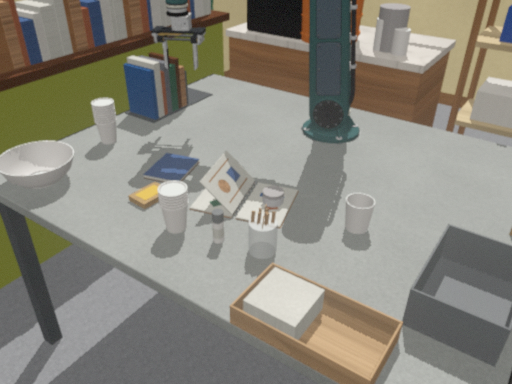

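The top view shows the book with its spine from about (261,172) to (280,242), the tin at (239,213) on the left page, and the leaf raised over the right page. The glue stick (247,126), stick cup (201,138) and cup (137,231) are near. Next I measure with the depth map.

```bash
cat > h.py <<'E'
import numpy as np,cv2
def cloud(s):
    z=s['z_map'].astype(float);v,u=np.mgrid[:z.shape[0],:z.shape[1]]
    c=np.stack([(u-s['cx'])/s['fx']*z,(v-s['cy'])/s['fy']*z,z],-1)
    P=(c-s['t'])@s['R'];P[z==0]=np.nan
    return P
E
python3 - <<'E'
from h import *
s=dict(np.load('top.npz'));P=cloud(s)
print(s['fx'])
# rectified ortho crop: upsampled colour
c=s['color'][140:265,110:430];c=cv2.resize(c,None,fx=2.5,fy=2.5,interpolation=cv2.INTER_CUBIC)
z=P[140:265,110:430,2];h=np.clip(np.nan_to_num(z)*1000*2,0,255).astype(np.uint8)
h=cv2.applyColorMap(cv2.resize(h,None,fx=2.5,fy=2.5,interpolation=cv2.INTER_NEAREST),cv2.COLORMAP_JET)
cv2.imwrite('pics/c1.png',np.vstack([c[:,:,::-1][:300],h[:300]]))
for n,(u,v) in dict(table=(150,300),left=(225,195),tin=(239,208),leftc=(211,184),lc2=(233,254)).items(): print(n,P[v,u])
E
```

```text
406.5920162382226
table [0.33210673 0.31341549 0.00051567]
left [0.58899331 0.12496981 0.00955813]
tin [0.55037216 0.08759954 0.0427453 ]
leftc [ 6.20421648e-01  1.62060338e-01 -5.91992527e-04]
lc2 [0.43996713 0.1065631  0.0042351 ]
```

View pics/c1.png

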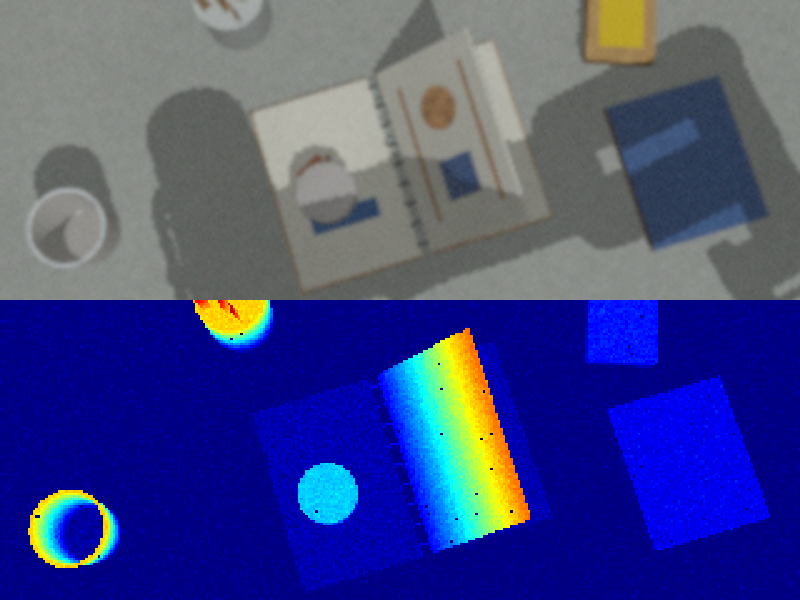

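The crop shows the left page's outer edge running (252,110)→(302,290), the tin at (325,190) and the leaf's free edge at (470,30)→(522,195) in the crop. The cup is at (68,227), beyond the left edge and toward the robot.

```bash
python3 - <<'E'
from h import *
from scipy import ndimage as nd
s=dict(np.load('top.npz'));P=cloud(s);Z=np.nan_to_num(P[...,2])
# ---- tin
roi=np.zeros_like(Z,bool);roi[180:240,205:262]=1
q=P[roi&(Z>.034)&(Z<.05)];
(c,r)=cv2.minEnclosingCircle(q[:,:2].astype(np.float32));print('tin',q.mean(0),c,r)
tin=q.mean(0)
# ---- leaf plane
roi[:]=0;roi[145:245,255:325]=1
q=P[roi&(Z>.03)&(Z<.13)&(np.arange(512)[None,:]>262)]
m=q.mean(0);n=np.linalg.svd(q-m)[2][2];n*=np.sign(n[2]);
for _ in range(3):
    q=q[abs((q-m)@n)<.005];m=q.mean(0);n=np.linalg.svd(q-m)[2][2];n*=np.sign(n[2])
print('leaf normal',n,'angle',np.arccos(n[2]))
ax=np.cross(n,[0,0,1]);ax/=np.linalg.norm(ax);ax*=np.sign(ax[0])
print('axis yaw',np.arctan2(ax[1],ax[0]))
# ---- left page
roi[:]=0;roi[165:262,200:275]=1
lab,k=nd.label(nd.binary_opening(nd.median_filter(Z,3)>.003)&roi)
M=lab==lab[195,225]
q=P[M&(Z<.013)&(Z>0.002)]
x=ax; y=np.array([-x[1],x[0],0])
a=q@x;b=q@y;print('along spine',np.percentile(a,[.5,2,98,99.5]),'perp',np.percentile(b,[.5,2,98,99.5]))
ll=P[roi|True];
# leaf edges
roi[:]=0;roi[145:245,255:325]=1
w=P[roi&(Z>.03)&(Z<.14)&(np.arange(512)[None,:]>262)];print('leaf along',np.percentile(w@x,[.5,99.5]),'perp',np.percentile(w@y,[.5,99.5]),w[:,2].max())
ac=np.percentile(w@x,[.5,99.5]).mean()
# hinge line: plane at z=8 (+2mm normal offset)
mm=m-2e-3*n
t=(0.008-mm[2])/ -np.sin(np.arccos(n[2])) # placeholder
d=np.cross(ax,n); d*=np.sign(d[2]); h=mm+d*((.008-mm[2])/d[2]);print('hinge perp',h@y)
print('tin book-frame', tin@x-ac, tin@y-h@y)
for nm,(v0,v1,u0,u1) in dict(sticks=(120,156,183,220),glue=(110,140,236,258),cups=(90,133,280,320),cup=(210,252,115,160)).items():
    p=P[v0:v1,u0:u1].reshape(-1,3);p=p[p[:,2]>.06];cc,r=cv2.minEnclosingCircle(p[p[:,2]>p[:,2].max()-.02][:,:2].astype(np.float32));print(nm,cc,r,p[:,2].max(),'book',np.dot(cc,x[:2])-ac,np.dot(cc,y[:2])-h@y)
E
```

```text
tin [0.5290783  0.08442789 0.04178239] (0.5294530391693115, 0.08454060554504395) 0.029890967532992363
leaf normal [-0.18534025  0.65707571  0.73068496] angle 0.7514716320682014
axis yaw 0.2749256294182678
along spine [0.44839214 0.4510009  0.63392513 0.63681433] perp [-0.13474059 -0.13283734 -0.01326111 -0.01145105]
leaf along [0.44835284 0.6357841 ] perp [-0.23606085 -0.16084586] 0.10110741280623885
hinge perp -0.14080451073764988
tin book-frame -0.009939403897327503 0.07843002374462213
sticks (0.7177521586418152, 0.17650245130062103) 0.02879136987030506 0.12309072141651846 book 0.19664485691783773 0.11582645561011984
glue (0.7483308911323547, 0.06181713193655014) 0.01445647981017828 0.09229507095003046 book 0.19494097866691018 -0.0028532737343344716
cups (0.7713505029678345, -0.061527885496616364) 0.03762122988700867 0.12702392070055785 book 0.1836109649370138 -0.12781537456304437
cup (0.4974435865879059, 0.3253207802772522) 0.03723125532269478 0.08883849361972797 book 0.025010396797520484 0.3188643192194392
```

```bash
cat > g.py <<'E'
import numpy as np,sys
from bench import robot
from scipy.spatial.transform import Rotation as Ro
O=np.array([.5606,.0107,0]);Y=.275
B=Ro.from_euler('z',Y).as_matrix()
def rep(target=None):
    o=robot.get_obs();p=np.array(o['tool_pos']);R=Ro.from_euler('xyz',o['ee_rot']).as_matrix()
    print('t',o['time'],'book',np.round(B.T@(p-O),4),'F book',np.round(B.T@o['wrist_force'],2),'w',round(o['width'],4))
    D=np.array([B[:,1],B[:,0],[0,0,-1]]).T
    print('turn deg',np.round(Ro.from_matrix(R.T@D).as_rotvec(degrees=True),2))
    if target is not None: print('shift tool',np.round(R.T@(O+B@np.array(target)-p),4))
if __name__=='__main__': rep(eval(sys.argv[1]) if len(sys.argv)>1 else None)
E
python3 -m crank '[[0.57,[0.0384,-0.0252,0],[0,0,0]],[0.57,[0.0384,-0.0252,0],[0,0,0]],[0.57,[0.0384,-0.0252,0],[0,0,0]],[0.57,[0.0384,-0.0252,0],[0,0,0]],[0.57,[0.0384,-0.0252,0],[0,0,0]],[0.57,[0.0384,-0.0252,0],[0,0,0]],[0.57,[0.0384,-0.0252,0],[0,0,0]],[0.57,[0.0384,-0.0252,0],[0,0,0]]]'
python3 -m crank '[[0.57,[0,0,0],[0,0,-8.5]],[0.57,[0,0,0],[0,0,-8.5]],[0.57,[0,0,0],[0,0,-8.5]],[0.57,[0,0,0],[0,0,-8.5]],[0.57,[0,0,0],[0,0,-8.5]],[0.57,[0,0,0],[0,0,-8.5]],[0.57,[0,0,0],[0,0,-8.5]],[0.57,[0,0,0],[0,0,-8.5]]]'
python3 -m crank '[[0.57,[0,0,0],[0,0,-8.5]],[0.57,[0,0,0],[0,0,-2.5]],[0.57,[0,0,0],[0,0,0]]]'
python3 g.py '[-.010,.022,.10]'
```

```text
time: 0.9
tool_pos: [0.4315, -0.171, 0.1708]
ee_rot: [-3.141, 0.0, 0.467]
wrist_force: [0.9, -0.7, -0.9]
width: 0.0406
finger_force: 0.0
time: 1.7
tool_pos: [0.4308, -0.1727, 0.1706]
ee_rot: [-3.141, -0.001, 1.66]
wrist_force: [-0.3, 1.4, 0.3]
width: 0.0406
finger_force: 0.0
time: 2.0
tool_pos: [0.4308, -0.1727, 0.1706]
ee_rot: [-3.141, -0.001, 1.845]
wrist_force: [-0.1, 0.5, -0.8]
width: 0.0405
finger_force: 0.0
t 2.0 book [-0.1747 -0.1413  0.1706] F book [ 0.06  0.54 -0.81] w 0.0405
turn deg [-0.04 -0.04 -0.02]
shift tool [0.1633 0.1647 0.0706]
```

```bash

python3 -m crank '[[0.57,[0.027,0.0275,0],[0,0,0]],[0.57,[0.027,0.0275,0],[0,0,0]],[0.57,[0.027,0.0275,0],[0,0,0]],[0.57,[0.027,0.0275,0],[0,0,0]],[0.57,[0.027,0.0275,0],[0,0,0]],[0.57,[0.028,0.027,0],[0,0,0]],[0.57,[0,0,0.035],[0,0,0]],[0.57,[0,0,0.035],[0,0,0]]]' >/dev/null
python3 -m crank '[[0.57,[0,0,0.03],[0,0,0]],[0.57,[0,0,0.02],[0,0,0]],[0.57,[0,0,0],[0,0,0]]]'
python3 g.py '[-.010,.022,.015]'
python3 - <<'E'
from h import *
from bench import vision
s=vision.snapshot('wrist');cv2.imwrite('pics/w1.png',s['color'][:,:,::-1])
E
```

```text
time: 3.1
tool_pos: [0.5419, 0.0288, 0.0469]
ee_rot: [-3.133, -0.003, 1.845]
wrist_force: [-0.5, 0.2, -0.2]
width: 0.0403
finger_force: 0.0
t 3.1 book [-0.0131  0.0225  0.0469] F book [-0.43  0.3  -0.18] w 0.0403
turn deg [-0.47 -0.15 -0.06]
shift tool [-0.0006  0.0033  0.0318]
```

View pics/w1.png

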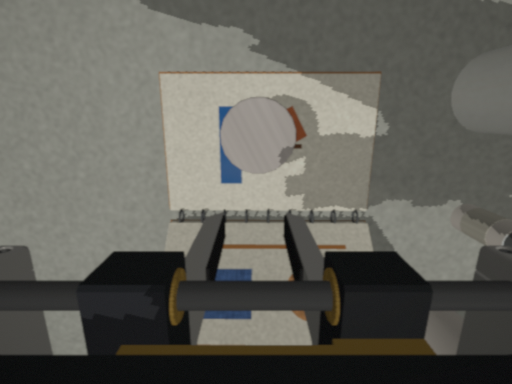

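The wrist view shows the tin at (258,135) and both fingertips at (215,220) and (292,220), centred on it; the rings lie at row 215. Next I lower behind the tin.

```bash

python3 -m crank '[[0.57,[0,0,0.01],[0,0,0]],[0.57,[0,0.002,0.01],[0,0,0]],[0.57,[0,0.001,0.008],[0,0,0]],[0.57,[0,0,0],[0,0,0]],[0.57,[0,0,0],[0,0,0]]]'
python3 g.py '[-.010,.022,.014]'
```

```text
time: 3.65
tool_pos: [0.5481, 0.0294, 0.0231]
ee_rot: [-3.141, 0.0, 1.845]
wrist_force: [0.4, 0.0, -0.0]
width: 0.0404
finger_force: 0.0
t 3.65 book [-0.0069  0.0214  0.0231] F book [ 0.4  -0.11 -0.04] w 0.0404
turn deg [-0.01  0.   -0.02]
shift tool [ 0.0006 -0.0031  0.0091]
```

```bash

python3 -m crank '[[0.57,[0,-0.003,0.009],[0,0,0]],[0.57,[0,0,0],[0,0,0]],[0.57,[0.005,0,0],[0,0,0]],[0.57,[0.005,0,0],[0,0,0]],[0.57,[0.005,0,0],[0,0,0]],[0.57,[0.004,0,0],[0,0,0]],[0.57,[0.004,0,0],[0,0,0]],[0.57,[0.004,0,0],[0,0,0]]]'
python3 g.py '[-.010,.152,.014]'
python3 -m crank '[[0.57,[0.004,0,0],[0,0,0]],[0.57,[0.004,0,0],[0,0,0]],[0.57,[0.004,0,0],[0,0,0]],[0.57,[0.004,0,0],[0,0,0]],[0.57,[0.004,0,0],[0,0,0]],[0.57,[0.004,0,0],[0,0,0]],[0.57,[0.004,0,0],[0,0,0]],[0.57,[0.004,0,0],[0,0,0]]]'
python3 g.py '[-.010,.152,.014]'
```

```text
time: 4.45
tool_pos: [0.5378, 0.0551, 0.0143]
ee_rot: [3.141, 0.0, 1.846]
wrist_force: [0.4, -0.3, -0.3]
width: 0.0406
finger_force: 0.0
t 4.45 book [-0.0099  0.0489  0.0143] F book [ 0.27 -0.43 -0.34] w 0.0406
turn deg [0.01 0.01 0.  ]
shift tool [ 1.031e-01 -1.000e-04  3.000e-04]
time: 5.25
tool_pos: [0.5291, 0.0857, 0.0142]
ee_rot: [3.142, 0.0, 1.846]
wrist_force: [0.4, 0.1, 0.1]
width: 0.0404
finger_force: 0.0
t 5.25 book [-0.0099  0.0807  0.0142] F book [ 0.36 -0.    0.15] w 0.0404
turn deg [ 0.    0.01 -0.01]
shift tool [ 0.0713 -0.0001  0.0002]
```

```bash

python3 -m crank '[[0.57,[0.004,0,0],[0,0,0]],[0.57,[0.004,0,0],[0,0,0]],[0.57,[0.004,0,0],[0,0,0]],[0.57,[0.003,0,0],[0,0,0]],[0.57,[0.003,0,0],[0,0,0]],[0.57,[0.003,0,0],[0,0,0]],[0.57,[0.003,0,0],[0,0,0]],[0.57,[0.003,0,0],[0,0,0]]]'
python3 -m crank '[[0.57,[0.003,0,0],[0,0,0]],[0.57,[0.003,0,0],[0,0,0]],[0.57,[0.003,0,0],[0,0,0]],[0.57,[0.003,0,0],[0,0,0]],[0.57,[0.003,0,0],[0,0,0]],[0.57,[0.003,0,0],[0,0,0]],[0.57,[0.003,0,0],[0,0,0]],[0.57,[0.003,0,0],[0,0,0]]]'
python3 -m crank '[[0.57,[0.003,0,0],[0,0,0]],[0.57,[0.003,0,0],[0,0,0]],[0.57,[0.003,0,0],[0,0,0]],[0.57,[0.003,0,0],[0,0,0]],[0.57,[0.003,0,0],[0,0,0]],[0.57,[0.003,0,0],[0,0,0]],[0.57,[0,0,0],[0,0,0]]]'
python3 g.py '[-.010,.152,.014]'
python3 - <<'E'
from h import *
from bench import vision
s=vision.snapshot('wrist');cv2.imwrite('pics/w2.png',s['color'][:,:,::-1])
E
```

```text
time: 6.05
tool_pos: [0.5219, 0.1116, 0.0142]
ee_rot: [3.142, 0.0, 1.846]
wrist_force: [-0.2, -0.6, -0.7]
width: 0.04
finger_force: 0.0
time: 6.85
tool_pos: [0.5153, 0.1347, 0.0142]
ee_rot: [3.142, 0.0, 1.846]
wrist_force: [-0.5, -0.4, -0.4]
width: 0.0407
finger_force: 0.0
time: 7.55
tool_pos: [0.5104, 0.1522, 0.0142]
ee_rot: [3.142, -0.0, 1.846]
wrist_force: [-0.2, -0.2, -0.2]
width: 0.0405
finger_force: 0.0
t 7.55 book [-0.0099  0.1498  0.0142] F book [-0.23 -0.09 -0.22] w 0.0405
turn deg [ 0.   -0.    0.02]
shift tool [ 0.0022 -0.0001  0.0002]
```

View pics/w2.png

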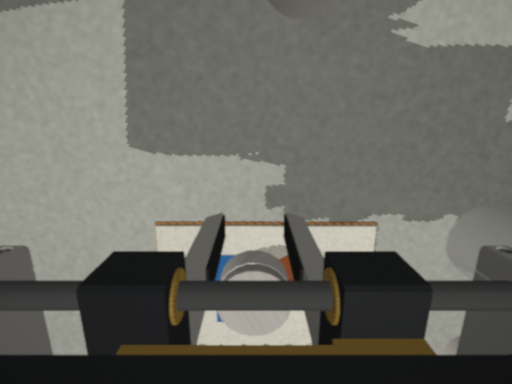

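The picture shows the tin at (255,290), still over the page and behind the fingertips at (215,220), instead of ahead of them. I'll check the tin's real position in 3D before doing anything else.

```bash
python3 - <<'E'
from h import *
from g import O,B
from bench import vision
out=[]
for n,(u0,u1,v0,v1) in dict(top=(180,340,140,260),scene=(180,340,140,260)).items():
    s=vision.snapshot(n);np.savez(n+'1.npz',**s)
    c=cv2.resize(s['color'][v0:v1,u0:u1],None,fx=2.5*2,fy=5,interpolation=cv2.INTER_CUBIC)[:,:,::-1]
    out.append(cv2.resize(c,(400,300)))
    P=(cloud(s)-O)@B
    m=(abs(P[...,0]+.01)<.05)&(P[...,1]>.03)&(P[...,1]<.25)&(P[...,2]>.015)&(P[...,2]<.06)
    q=P[m];print(n,len(q),q.mean(0),np.percentile(q,[2,98],axis=0).round(3).tolist())
cv2.imwrite('pics/c2.png',np.hstack(out))
E
```

```text
top 478 [-0.0112108   0.07947201  0.04142673] [[-0.038, 0.053, 0.03], [0.016, 0.106, 0.046]]
scene 376 [0.00163777 0.09301466 0.03572471] [[-0.033, 0.059, 0.016], [0.023, 0.16, 0.058]]
```

View pics/c2.png

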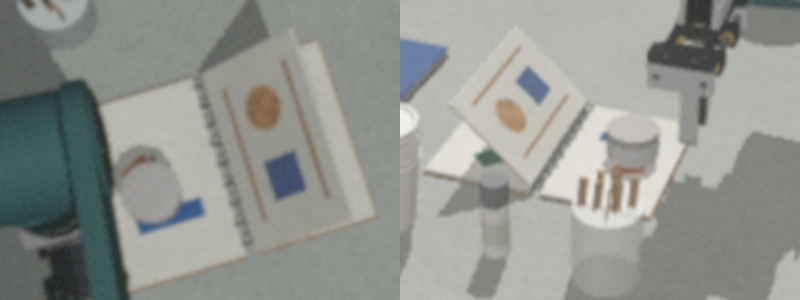

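The tin is untouched at book (-0.011, 0.079) and the hand is beyond it, so the fingertips must have passed over. The reported tip height doesn't match reality, so I'll measure where the tips really are.

```bash
python3 - <<'E'
from h import *
from g import O,B
s=dict(np.load('scene1.npz'));P=(cloud(s)-O)@B
v,u=np.mgrid[:384,:512]
# gripper pixels in scene crop: crop px /2.5 +offset
m=(u>275)&(u<320)&(v>150)&(v<205)&(P[...,2]>.012)&(P[...,1]>.115)
q=P[m];i=q[:,2].argsort();print(q[i][:12].round(3));print(q[i][-3:].round(3),len(q))
# projected expected tips
for t in [(-.010-.020-.006,.15,.014),(-.010+.026,.15,.014),(-.010+.026,.15,.05)]:
    X=O+B@np.array(t);c=s['R']@X+s['t'];print(t,(s['fx']*c[0]/c[2]+s['cx'],s['fy']*c[1]/c[2]+s['cy']))
E
ls; python3 g.py
```

```text
[[-0.032  0.16   0.045]
 [ 0.014  0.155  0.046]
 [ 0.014  0.161  0.048]
 [-0.033  0.16   0.048]
 [ 0.016  0.158  0.048]
 [-0.03   0.155  0.048]
 [-0.026  0.159  0.048]
 [ 0.018  0.145  0.05 ]
 [ 0.018  0.148  0.05 ]
 [-0.032  0.154  0.05 ]
 [-0.028  0.158  0.051]
 [-0.037  0.162  0.052]]
[[0.084 0.15  0.19 ]
 [0.01  0.174 0.19 ]
 [0.013 0.17  0.191]] 980
(-0.036, 0.15, 0.014) (np.float64(298.0022408766638), np.float64(197.91827029223776))
(0.016, 0.15, 0.014) (np.float64(293.3374162673171), np.float64(207.7805752206817))
(0.016, 0.15, 0.05) (np.float64(294.0536283239752), np.float64(196.79967951431314))
g.py
h.py
pics
scene.npz
scene1.npz
top.npz
top1.npz
t 7.7 book [-0.0099  0.1494  0.0141] F book [-0.41  0.32 -0.61] w 0.0404
turn deg [ 0.    0.01 -0.01]
```

The real tips are at about z = 0.046 while the state reports 0.014, so the reported height is about 30 mm too low (x and y agree). Right now the hand is over bare table, so I'll step down a bit here and measure the offset again.

```bash
python3 -m crank '[[0.57,[0.004,0,0.01],[0,0,0]],[0.57,[0,0,0.008],[0,0,0]],[0.57,[0,0,0],[0,0,0]],[0.57,[0,0,0],[0,0,0]]]'
cat > tip.py <<'E'
from h import *
from g import O,B,rep
from bench import vision,robot
s=vision.snapshot('scene');P=(cloud(s)-O)@B
p=B.T@(np.array(robot.get_obs()['tool_pos'])-O)
m=(abs(P[...,0]-p[0])<.04)&(abs(P[...,1]-p[1])<.014)&(P[...,2]>.008)&(P[...,2]<.2)
z=np.sort(P[m][:,2]);print('tip z true',z[:15].round(3),'reported',p)
m=(abs(P[...,0]-p[0])<.1)&(abs(P[...,1]-p[1])<.05)
for a in np.arange(.01,.2,.01):
    q=P[m&(abs(P[...,2]-a)<.005)];print(round(a,3),len(q),np.ptp(q[:,0]).round(3) if len(q) else '',np.ptp(q[:,1]).round(3) if len(q) else '')
rep()
E
python3 tip.py
```

```text
time: 8.1
tool_pos: [0.5088, 0.1555, -0.0047]
ee_rot: [-3.14, -0.0, 1.846]
wrist_force: [-0.5, -0.3, 0.4]
width: 0.0405
finger_force: 0.0
tip z true [0.027 0.028 0.029 0.029 0.029 0.03  0.031 0.033 0.033 0.034 0.034 0.035
 0.035 0.035 0.036] reported [-0.01005827  0.15338675 -0.00410044]
0.01 79 0.175 0.032
0.02 16 0.023 0.01
0.03 31 0.057 0.062
0.04 63 0.063 0.063
0.05 35 0.059 0.018
0.06 35 0.06 0.019
0.07 21 0.01 0.018
0.08 27 0.006 0.019
0.09 21 0.009 0.017
0.1 1 0.0 0.0
0.11 0  
0.12 5 0.15 0.044
0.13 124 0.161 0.067
0.14 170 0.163 0.07
0.15 131 0.171 0.068
0.16 159 0.169 0.068
0.17 363 0.181 0.069
0.18 68 0.056 0.045
0.19 72 0.036 0.044
t 8.15 book [-0.0101  0.1534 -0.0041] F book [-0.   -0.27  0.1 ] w 0.0406
turn deg [-0.03  0.   -0.01]
```

The offset is steady: true z ≈ reported + 0.0315. I go back over the tin and redo the push at a true height of about 17 mm.

```bash
python3 -m crank '[[0.57,[0,0,-0.025],[0,0,0]],[0.57,[0,0,-0.025],[0,0,0]],[0.57,[-0.03,0,0],[0,0,0]],[0.57,[-0.035,0,0],[0,0,0]],[0.57,[-0.035,0,0],[0,0,0]],[0.57,[-0.031,0,0],[0,0,0]],[0.57,[0,0,0],[0,0,0]],[0.57,[0,0,0],[0,0,0]]]'
python3 g.py '[-.0105,.0225,-.0145]'
```

```text
time: 8.95
tool_pos: [0.5451, 0.0293, 0.0464]
ee_rot: [3.141, -0.001, 1.844]
wrist_force: [-1.2, -0.1, -0.3]
width: 0.0405
finger_force: 0.0
t 8.95 book [-0.0098  0.0221  0.0464] F book [-1.15  0.17 -0.34] w 0.0405
turn deg [ 0.02 -0.03 -0.1 ]
shift tool [ 0.0003 -0.0007  0.0609]
```

```bash
python3 -m crank '[[0.57,[0,0,0.02],[0,0,0]],[0.57,[0,0,0.02],[0,0,0]],[0.57,[0,0,0.012],[0,0,0]],[0.57,[0,0,0.005],[0,0,0]],[0.57,[0,0,0.003],[0,0,0]],[0.57,[0,0,0],[0,0,0]],[0.57,[0,0,0],[0,0,0]]]'
python3 g.py '[-.0105,.0225,-.0145]'
python3 -m crank '[[0.57,[0.005,0,0],[0,0,0]],[0.57,[0.005,0,0],[0,0,0]],[0.57,[0.005,0,0],[0,0,0]],[0.57,[0.004,0,0],[0,0,0]],[0.57,[0.004,0,0],[0,0,0]],[0.57,[0.004,0,0],[0,0,0]],[0.57,[0.004,0,0],[0,0,0]],[0.57,[0.004,0,0],[0,0,0]]]'
python3 - <<'E'
from h import *
from bench import vision
from g import O,B,rep
rep([-.01,.152,-.0145])
s=vision.snapshot('wrist');cv2.imwrite('pics/w3.png',s['color'][:,:,::-1])
P=(cloud(s)-O)@B
m=(abs(P[...,0]+.01)<.045)&(P[...,1]>.04)&(P[...,1]<.16)&(P[...,2]>.028)&(P[...,2]<.055)
print(np.percentile(P[m],[1,50,99],axis=0).round(3))
E
```

```text
time: 9.65
tool_pos: [0.5457, 0.0297, -0.0129]
ee_rot: [3.14, 0.001, 1.846]
wrist_force: [-0.0, 0.1, 0.3]
width: 0.0406
finger_force: 0.0
t 9.65 book [-0.0092  0.0223 -0.0129] F book [-0.01  0.09  0.32] w 0.0406
turn deg [0.09 0.03 0.  ]
shift tool [ 0.0002 -0.0013  0.0016]
time: 10.45
tool_pos: [0.5355, 0.0633, -0.0138]
ee_rot: [3.142, 0.001, 1.846]
wrist_force: [0.2, -1.3, -0.4]
width: 0.0404
finger_force: 0.4
t 10.45 book [-0.0099  0.0575 -0.0138] F book [-0.13 -1.32 -0.44] w 0.0404
turn deg [ 0.    0.03 -0.01]
shift tool [ 0.0945 -0.0001  0.0006]
[[-0.04   0.054  0.032]
 [-0.011  0.087  0.043]
 [ 0.019  0.115  0.053]]
```

View pics/w3.png

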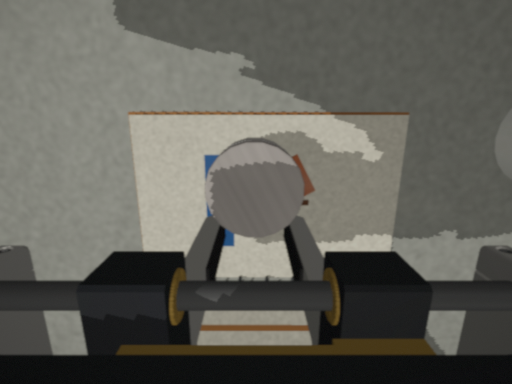

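The tin at (255,188) is now cradled by both fingertips, with 1.3 N of resistance. I continue the push.

```bash

python3 -m crank '[[0.57,[0.004,0,0.003],[0,0,0]],[0.57,[0.004,0,0],[0,0,0]],[0.57,[0.004,0,0],[0,0,0]],[0.57,[0.004,0,0],[0,0,0]],[0.57,[0.004,0,0],[0,0,0]],[0.57,[0.004,0,0],[0,0,0]],[0.57,[0.004,0,0],[0,0,0]],[0.57,[0.004,0,0],[0,0,0]]]'
python3 -m crank '[[0.57,[0.004,0,0],[0,0,0]],[0.57,[0.003,0,0],[0,0,0]],[0.57,[0.003,0,0],[0,0,0]],[0.57,[0.003,0,0],[0,0,0]],[0.57,[0.003,0,0],[0,0,0]],[0.57,[0.003,0,0],[0,0,0]],[0.57,[0.003,0,0],[0,0,0]],[0.57,[0.003,0,0],[0,0,0]]]'
python3 -m crank '[[0.57,[0.003,0,0],[0,0,0]],[0.57,[0.003,0,0],[0,0,0]],[0.57,[0.003,0,0],[0,0,0]],[0.57,[0.003,0,0],[0,0,0]],[0.57,[0.003,0,0],[0,0,0]],[0.57,[0.003,0,0],[0,0,0]],[0.57,[0.003,0,0],[0,0,0]],[0.57,[0.003,0,0],[0,0,0]]]'
cat > tin.py <<'E'
from h import *
from bench import vision
from g import O,B,rep
rep([-.01,.155,-.0175])
s=vision.snapshot('wrist')
P=(cloud(s)-O)@B
m=(abs(P[...,0]+.01)<.045)&(P[...,1]>.1)&(P[...,1]<.25)&(P[...,2]>.022)&(P[...,2]<.055)
print(np.percentile(P[m],[1,50,99],axis=0).round(3))
q=P[m];A=np.c_[q[:,:2],np.ones(len(q))];c=np.linalg.lstsq(A,q[:,2],rcond=None)[0];print('slope',c)
E
python3 tin.py
```

```text
time: 11.3
tool_pos: [0.5267, 0.0944, -0.0168]
ee_rot: [3.142, 0.0, 1.846]
wrist_force: [-0.3, -1.9, 1.0]
width: 0.0405
finger_force: 1.1
time: 12.1
tool_pos: [0.5192, 0.1186, -0.0175]
ee_rot: [-3.14, -0.001, 1.846]
wrist_force: [0.3, -0.7, -0.0]
width: 0.0405
finger_force: 0.4
time: 12.9
tool_pos: [0.5135, 0.1414, -0.0168]
ee_rot: [3.141, 0.0, 1.846]
wrist_force: [0.5, -0.1, 0.5]
width: 0.0402
finger_force: 0.4
t 12.9 book [-0.0098  0.1386 -0.0168] F book [ 0.44 -0.18  0.47] w 0.0402
turn deg [ 0.01  0.01 -0.01]
shift tool [ 0.0164 -0.0002  0.0007]
[[-0.04   0.134  0.027]
 [-0.01   0.167  0.037]
 [ 0.019  0.196  0.053]]
slope [ 0.00018983 -0.06473635  0.04791086]
```

```bash

python3 -m crank '[[0.57,[0.003,0,0],[0,0,0]],[0.57,[0.003,0,0],[0,0,0]],[0.57,[0.003,0,0],[0,0,0]],[0.57,[0.003,0,0],[0,0,0]],[0.57,[0.003,0,0],[0,0,0]],[0.57,[0,0,0],[0,0,0]],[0.57,[-0.005,0,0],[0,0,0]],[0.57,[-0.01,0,0],[0,0,0]]]'
python3 -m crank '[[0.57,[-0.01,0,-0.01],[0,0,0]],[0.57,[0,0,-0.04],[0,0,0]],[0.57,[0,0,-0.05],[0,0,0]],[0.57,[0,0,-0.05],[0,0,0]],[0.57,[0,0,0],[0,0,0]]]'
python3 tin.py
```

```text
time: 13.75
tool_pos: [0.5134, 0.1412, -0.0169]
ee_rot: [-3.142, -0.0, 1.847]
wrist_force: [0.8, 0.7, -0.8]
width: 0.0404
finger_force: 0.0
time: 14.25
tool_pos: [0.5218, 0.1314, 0.1435]
ee_rot: [3.124, 0.002, 1.844]
wrist_force: [-0.5, 0.2, 0.3]
width: 0.0404
finger_force: 0.0
t 14.25 book [-0.0046  0.1267  0.1435] F book [-0.45  0.32  0.3 ] w 0.0404
turn deg [ 1.02  0.14 -0.07]
shift tool [ 0.0287 -0.0083  0.1608]
[[-0.038  0.156  0.035]
 [-0.01   0.184  0.037]
 [ 0.017  0.211  0.038]]
slope [-4.92174834e-04 -5.14049034e-05  3.65557164e-02]
```

Tin now stands flat on the table at book (-0.010, 0.184), top at 37 mm. Now the leaf: I move over to its outer side and come down there.

```bash

python3 -m crank '[[0.57,[-0.04,0,0],[0,0,0]],[0.57,[-0.045,0,0],[0,0,0]],[0.57,[-0.045,0.0,0],[0,0,0]],[0.57,[-0.045,0.004,0],[0,0,0]],[0.57,[-0.045,0.004,0],[0,0,0]],[0.57,[-0.031,0.003,0],[0,0,0]],[0.57,[0,0,0],[0,0,0]],[0.57,[0,0,0],[0,0,0]]]'
python3 g.py '[0,-.124,.0335]'
```

```text
time: 15.1
tool_pos: [0.5938, -0.1077, 0.1314]
ee_rot: [-3.139, -0.002, 1.844]
wrist_force: [0.3, 0.1, -0.4]
width: 0.0404
finger_force: 0.0
t 15.1 book [-0.0002 -0.123   0.1314] F book [ 0.34  0.05 -0.45] w 0.0404
turn deg [-0.16 -0.13 -0.13]
shift tool [-0.0013  0.0005  0.0978]
```

```bash

python3 -m crank '[[0.57,[-0.001,0,0.03],[0,0,0]],[0.57,[0,0,0.03],[0,0,0]],[0.57,[0,0,0.025],[0,0,0]],[0.57,[0,0,0.013],[0,0,0]],[0.57,[0,0,0],[0,0,0]],[0.57,[0,0,0],[0,0,0]]]'
python3 tip.py | egrep -v '^0\.'
```

```text
time: 15.7
tool_pos: [0.5955, -0.1074, 0.0361]
ee_rot: [3.141, 0.001, 1.846]
wrist_force: [0.2, -0.7, 2.0]
width: 0.0402
finger_force: 0.0
tip z true [0.067 0.068 0.069 0.07  0.07  0.07  0.071 0.071 0.071 0.071 0.071 0.071
 0.072 0.072 0.073] reported [ 0.0021125  -0.12369455  0.03694654]
t 15.75 book [ 0.0021 -0.1237  0.0369] F book [0.99 0.67 0.02] w 0.0406
turn deg [0.14 0.08 0.03]
```

```bash
python3 - <<'E'
from h import *
from bench import vision
s=vision.snapshot('scene');cv2.imwrite('pics/s3.png',cv2.resize(s['color'][110:270,120:340],None,fx=3,fy=3)[:,:,::-1])
E
```

```text
(no output)
```

View pics/s3.png

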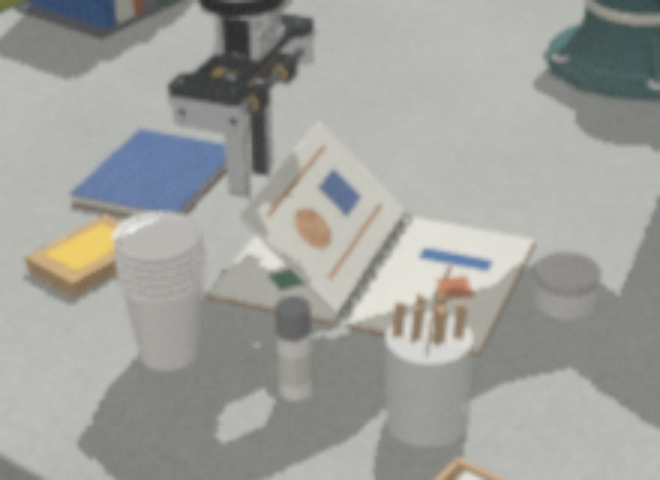

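The scene shows the tin upright on the table at (567,285), and the fingertips at (240,190) just outside the leaf's edge, clear of the cups and closed book. I push the leaf up.

```bash

python3 -m crank '[[0.57,[0.006,0,0],[0,0,0]],[0.57,[0.006,0,0],[0,0,0]],[0.57,[0.006,0,0],[0,0,0]],[0.57,[0.006,0,0],[0,0,0]],[0.57,[0.006,0,0],[0,0,0]],[0.57,[0.006,0,0],[0,0,0]],[0.57,[0.006,0,0],[0,0,0]],[0.57,[0.006,0,0],[0,0,0]]]'
python3 g.py '[0,-.01,.072]'
python3 -m crank '[[0.57,[0.006,0,0],[0,0,0]],[0.57,[0.006,0,0],[0,0,0]],[0.57,[0.006,0,-0.004],[0,0,0]],[0.57,[0.006,0,-0.004],[0,0,0]],[0.57,[0.006,0,-0.004],[0,0,0]],[0.57,[0.006,0,-0.004],[0,0,0]],[0.57,[0.006,0,-0.004],[0,0,0]],[0.57,[0.006,0,-0.004],[0,0,0]]]'
python3 g.py '[0,-.01,.072]'
```

```text
time: 16.6
tool_pos: [0.5828, -0.062, 0.0362]
ee_rot: [3.14, 0.002, 1.845]
wrist_force: [1.7, -1.6, 1.6]
width: 0.0404
finger_force: 1.4
t 16.6 book [ 0.0016 -0.076   0.0362] F book [ 1.23 -2.03  1.56] w 0.0404
turn deg [ 0.1   0.1  -0.03]
shift tool [ 0.0659 -0.0016 -0.0359]
time: 17.4
tool_pos: [0.569, -0.015, 0.0595]
ee_rot: [3.142, 0.0, 1.846]
wrist_force: [0.0, -0.4, -1.4]
width: 0.0406
finger_force: 0.5
t 17.4 book [ 0.0011 -0.027   0.0595] F book [-0.1  -0.36 -1.45] w 0.0406
turn deg [ 0.    0.   -0.01]
shift tool [ 0.017  -0.0011 -0.0125]
```

Forces are in the expected range of 1 to 2 N. I go past upright and then follow the arc.

```bash

python3 -m crank '[[0.57,[0.006,0,-0.004],[0,0,0]],[0.57,[0.006,0,-0.004],[0,0,0]],[0.57,[0.005,0,-0.004],[0,0,0]],[0.57,[0.008,0,0],[0,0,0]],[0.57,[0.009,0,0.0015],[0,0,0]],[0.57,[0.009,0,0.002],[0,0,0]],[0.57,[0.008,0,0.0025],[0,0,0]],[0.57,[0.008,0,0.003],[0,0,0]]]'
python3 g.py '[0,.04,.0555]'
python3 - <<'E'
from h import *
from bench import vision
from g import O,B
s=vision.snapshot('scene');P=(cloud(s)-O)@B
m=(abs(P[...,0])<.09)&(abs(P[...,1])<.11)&(P[...,2]>.03)&(P[...,2]<.15)&(P[...,0]>.04)
q=P[m];print(len(q),np.rad2deg(np.arctan2(q[:,2]-.008,-q[:,1])).round()[::40])
E
```

```text
time: 18.2
tool_pos: [0.553, 0.0422, 0.062]
ee_rot: [3.141, -0.0, 1.846]
wrist_force: [0.6, -0.7, 0.7]
width: 0.0407
finger_force: 0.5
t 18.2 book [0.0012 0.0324 0.062 ] F book [ 0.43 -0.84  0.66] w 0.0407
turn deg [ 0.02 -0.01  0.01]
shift tool [ 0.0076 -0.0012  0.0065]
36 [117.]
```

```bash

python3 -m crank '[[0.57,[0.0073,0,0.0038],[0,0,0]],[0.57,[0.007,0,0.0045],[0,0,0]],[0.57,[0.0066,0,0.005],[0,0,0]],[0.57,[0.0061,0,0.0056],[0,0,0]],[0.57,[0.0056,0,0.0061],[0,0,0]],[0.57,[0.005,0,0.0066],[0,0,0]],[0.57,[0.0045,0,0.007],[0,0,0]],[0.57,[0.0038,0,0.0073],[0,0,0]]]'
python3 g.py
python3 -m crank '[[0.57,[0.0017,0,0.0039],[0,0,0]],[0.57,[0.0015,0,0.0039],[0,0,0]],[0.57,[0.0014,0,0.0039],[0,0,0]],[0.57,[0.001,0,0.004],[0,0,0]],[0.57,[0.001,0,0.004],[0,0,0]],[0.57,[0.0008,0,0.004],[0,0,0]],[0.57,[0,0,0],[0,0,0]]]'
python3 g.py
```

```text
time: 19.05
tool_pos: [0.5405, 0.0858, 0.0156]
ee_rot: [-3.141, -0.0, 1.846]
wrist_force: [0.0, -0.0, 0.1]
width: 0.0405
finger_force: 0.3
t 19.05 book [0.001  0.0778 0.0156] F book [ 0.03 -0.04  0.11] w 0.0405
turn deg [-0.01 -0.01 -0.01]
time: 19.75
tool_pos: [0.5381, 0.0925, -0.0082]
ee_rot: [-3.14, -0.0, 1.846]
wrist_force: [0.1, 0.0, -0.3]
width: 0.0403
finger_force: 0.0
t 19.75 book [ 0.0006  0.0848 -0.0082] F book [ 0.15 -0.   -0.26] w 0.0403
turn deg [-0.07 -0.01 -0.01]
```

```bash

python3 -m crank '[[0.57,[0.0003,0,0.002],[0,0,0]],[0.57,[0.0003,0,0.002],[0,0,0]],[0.57,[0,0,0.002],[0,0,0]],[0.57,[0,0,0.002],[0,0,0]],[0.57,[0,0,0.001],[0,0,0]],[0.57,[0,0,0],[0,0,0]]]'
python3 - <<'E'
from h import *
from bench import vision
from g import O,B,rep
rep()
s=vision.snapshot('scene');P=(cloud(s)-O)@B
m=(P[...,0]>-.09)&(P[...,0]<.09)&(P[...,1]>.11)&(P[...,1]<.128)&(P[...,2]<.08)
q=P[m];print(len(q),np.percentile(q[:,2],[10,50,90]))
E
```

```text
time: 20.35
tool_pos: [0.5384, 0.093, -0.0166]
ee_rot: [-3.141, 0.0, 1.846]
wrist_force: [0.2, 0.8, -0.9]
width: 0.0406
finger_force: 0.0
t 20.35 book [ 0.001   0.0853 -0.0166] F book [ 0.38  0.7  -0.95] w 0.0406
turn deg [-0.01  0.01 -0.01]
328 [-0.75467062  0.0156846   0.01829339]
```

```bash

python3 -m crank '[[0.57,[0,0,0.001],[0,0,0]],[0.57,[0,0,0.001],[0,0,0]],[0.57,[0,0,0.001],[0,0,0]],[0.57,[0,0,0.001],[0,0,0]],[0.57,[0,0,0],[0,0,0]]]'
python3 g.py
python3 -m crank '[[0.57,[0,0,0.001],[0,0,0]],[0.57,[0,0,0.001],[0,0,0]],[0.57,[0,0,0],[0,0,0]]]'
python3 g.py
```

```text
time: 20.9
tool_pos: [0.5384, 0.093, -0.0206]
ee_rot: [-3.141, 0.0, 1.846]
wrist_force: [-0.1, -0.5, 0.1]
width: 0.0408
finger_force: 0.0
t 20.9 book [ 0.001   0.0853 -0.0206] F book [-0.29 -0.47  0.08] w 0.0408
turn deg [-0.02  0.01 -0.01]
time: 21.2
tool_pos: [0.5384, 0.0931, -0.0226]
ee_rot: [-3.141, 0.0, 1.846]
wrist_force: [0.2, -0.5, 0.2]
width: 0.0405
finger_force: 0.0
t 21.2 book [ 0.001   0.0853 -0.0226] F book [ 0.07 -0.49  0.16] w 0.0405
turn deg [-0.01  0.   -0.01]
```

```bash

python3 -m crank '[[0.57,[0,0,0.001],[0,0,0]],[0.57,[0,0,0.001],[0,0,0]],[0.57,[0,0,0],[0,0,0]]]'
python3 -m crank '[[0.57,[0,0,0.001],[0,0,0]],[0.57,[0,0,0],[0,0,0]]]'
```

```text
time: 21.5
tool_pos: [0.5385, 0.0931, -0.0241]
ee_rot: [3.142, 0.0, 1.846]
wrist_force: [-1.8, 0.3, 2.1]
width: 0.0405
finger_force: 1.5
time: 21.7
tool_pos: [0.5386, 0.0931, -0.0241]
ee_rot: [3.141, 0.0, 1.846]
wrist_force: [-2.7, -0.6, 7.5]
width: 0.0405
finger_force: 3.7
```

It has met the stop: 7.5 N with no further travel. I lift off and verify.

```bash

python3 -m crank '[[0.57,[0,0,0.0005],[0,0,0]],[0.57,[0,0,0],[0,0,0]],[0.57,[0,0,-0.003],[0,0,0]],[0.57,[0,0,-0.01],[0,0,0]],[0.57,[0,0,-0.03],[0,0,0]],[0.57,[-0.04,0,-0.03],[0,0,0]],[0.57,[-0.04,0,-0.04],[0,0,0]],[0.57,[-0.04,0,-0.04],[0,0,0]]]'
python3 -m crank '[[0.57,[-0.04,0,-0.02],[0,0,0]],[0.57,[-0.04,0,0],[0,0,0]],[0.57,[0,-0.04,0],[0,0,0]],[0.57,[0,-0.04,0],[0,0,0]],[0.57,[0,0,0],[0,0,0]],[0.57,[0,0,0],[0,0,0]]]'
python3 - <<'E'
from h import *
from bench import vision
from g import O,B,rep
rep()
s=vision.snapshot('scene');s2=vision.snapshot('top')
for n,t in (('scene',s),('top',s2)):
    P=(cloud(t)-O)@B
    ys=[];
    for y in (.03,.06,.09,.12):
        m=(abs(P[...,0])<.08)&(abs(P[...,1]-y)<.01)&(P[...,2]<.06)&(P[...,2]>-.02);ys.append((int(m.sum()),float(np.median(P[m][:,2]).round(4)) if m.any() else 0))
    m=(abs(P[...,0])<.08)&(abs(P[...,1]+.07)<.02)&(P[...,2]<.06)&(P[...,2]>-.02)
    print(n,ys,'right',np.median(P[m][:,2]).round(4))
    m=(abs(P[...,0]+.01)<.06)&(abs(P[...,1]-.18)<.05)&(P[...,2]>.03)&(P[...,2]<.05);print('tin',P[m].mean(0),P[m][:,2].std())
cv2.imwrite('pics/f.png',np.hstack([cv2.resize(t['color'][110:270,150:340],None,fx=2,fy=2) for t in(s,s2)])[:,:,::-1])
E
```

```text
time: 22.5
tool_pos: [0.5685, -0.0144, 0.1192]
ee_rot: [3.142, 0.0, 1.846]
wrist_force: [1.4, 0.4, -0.0]
width: 0.0404
finger_force: 0.0
time: 23.1
tool_pos: [0.5132, -0.1124, 0.1382]
ee_rot: [3.14, 0.001, 1.845]
wrist_force: [-0.3, 0.1, 0.1]
width: 0.0403
finger_force: 0.0
t 23.1 book [-0.0791 -0.1056  0.1382] F book [-0.25  0.22  0.09] w 0.0403
turn deg [ 0.07  0.03 -0.07]
scene [(222, 0.008), (174, 0.008), (175, 0.0076), (217, 0.0077)] right 0.0041
tin [-0.00468419  0.18747464  0.0334457 ] 0.0014928853716722273
top [(497, 0.0099), (493, 0.0101), (498, 0.0101), (495, 0.0101)] right 0.0062
tin [-0.00994849  0.18225949  0.03588428] 0.0018539650174262986
```

View pics/f.png

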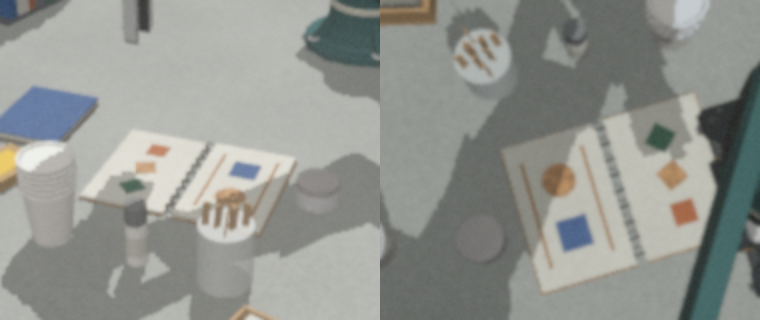

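The leaf lies flat on the left page at 10.1 mm across its whole width, and the tin stands upright on the table at (480,238) in the picture. Nothing else has moved, so I hand the job in.

```bash
python3 -c "
from bench import robot
print(robot.close_job())"
```

```text
the job is handed in; nothing more can be done
None
```

I pushed the tin off the book, and it stands upright on the table about 20 mm clear of the page; I then turned the leaf over the spine, pressed it flat on the left-hand page, and handed the job in at about 23 s; my first push passed over the tin without touching it because the reported tool height was about 31 mm too low, so I measured that offset and pushed again.

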